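# Lay out the robot wheels by size

## Robot

A 6-joint arm with a two-finger parallel gripper is mounted at the origin on the work surface. World frame = base frame: x ahead of the robot, y to its left, z up, the work surface at z = 0. Lengths are in m, angles in rad, forces in N, time in s.
With the tool pointing down it reaches from about 0.275 to 0.825 m from the base axis. Payload 4.9 kg.
Tool frame: the origin (TCP) lies midway between the tips of the shut fingers; the grasp point (between the pads) lies 19 mm behind it (bot.grip_depth is the distance from the TCP to the grasp point, in m); y points along the fingers, x is the direction in which the jaws open and shut, and the axes are right-handed (so a half turn about y gives the same grasp; the last joint's range is limited). The gripper opens to 85 mm and grips with 20 to 120 N. Pads are 22 mm wide; open, the fingers measure 114 mm over their backs; the gripper's body (76 mm by 85 mm) begins 54 mm behind the grasp point. The pads swing forward as they close: fully open they stand 13 mm farther back than shut.
Start: joints at [1.104, 0.326, -0.193, 1.052, 0, 1.437], TCP at [0.18, 0.52, 0.231] pointing down, gripper open.
Joint ranges: [-2.65, 2.65], [-0.97, 1.79], [-1.3, 1.35], [-1.93, 2.1], [-1.47, 1.37], [-3.14, 3.14]. Speed limits (rad/s): [2.57, 2.57, 3.14, 3.14, 3.14, 3.14].

## Interface

Orientations are given as a unit quaternion [w, x, y, z].
In Python, from cell import bot gives the robot as it stands. Calls block until the motion is done:
- bot.move_pose(position, orientation): joint-space move of the TCP to a pose.
- bot.move_linear(position, speed=0.15, rotation=None, until_force=None): straight line of the TCP; rotation=None keeps the orientation; speed is the mean speed in m/s. With until_force (N) it stops when the force on the tool has changed by that much, and returns True; else False.
- bot.goto_joints(angles): joint-space move.
- bot.set_gripper(opening, grasp_force=None): opening from 0.0 (shut) to 1.0 (fully open); grasp_force is the grip in N (None keeps the last); returns when the fingers have stopped.
- bot.wait(seconds).
- bot.solve_ik(position, orientation): joint angles nearest the present ones, or None.
- bot.camera(name): name is "scene" or "top"; returns the picture (400x640x3 uint8, red, green, blue); there is no depth.
- bot.calibration(name): a dict with "mtx" (3x3 intrinsics, pixels), "extrinsics" (4x4, takes a point from world to camera coordinates). Camera axes: x right, y down, z forward; pixel columns grow to the right and rows downward; lengths in m; the calibration is good to about 2 mm. A picture is of the moment at which its call begins. calibration takes no time and is no camera call.
A pose or a line that the arm cannot do raises bot.PlanningError and nothing moves.
- bot.close_job(): hands the job in, once; it reports no verdict.
Trained networks look in the newest picture that a camera, given by its name, has taken for a name from the list of things; names that differ only in an ending like _2 or _b are one class to them, and where a whole thing is asked for, a point or a joint stands for the part that bears it (a point fixed in the world has none). Each returns a list of dicts, best first, with "confidence" (0 to 1); they miss things now and then, are a little off and sometimes report something else, mostly with a low value. They report only what shows in the picture. A call takes as long as a camera call. They do not tell look-alikes from the thing itself.
- bot.search_frame(camera, thing): "bbox" ([left, top, width, height] in pixels, round what is visible of it).
Readings, each from a call of its own:
- bot.read_clock(): time.
- bot.read_joint_positions(): joint angles.
- bot.read_joint_vel(): joint speeds.
- bot.read_joint_efforts(): joint torques, N m.
- bot.read_position(): TCP position.
- bot.read_tool_rot(): TCP orientation.
- bot.read_ft_force(): force on the tool from outside, world axes, zero at the start.
- bot.read_moment(): the same for the moment, N m.
- bot.read_gripper_width(): opening from 0.0 (shut) to 1.0 (fully open).
Only numpy, scipy, OpenCV 4.12 (cv2) and the standard library are available. Lean on these libraries where they do the work, as an engineer would, in place of code of your own. Each camera call takes 0.05 s, during which the arm holds its last target. There are 200 camera calls.

## Task

Set the four robot wheels out by size on the row of blue pads: the smallest on the pad next to the red end block, then each next larger one in turn, up to the largest on the pad by the white end block. Each wheel should lie flat and centred on its own pad, and the yellow gear motor should be left alone where it lies.

Things in the scene. Friction and masses are not known exactly. Their poses are not given: they have to be found in the camera images.
- wheel_32: loose robot-car wheel lying flat on the table: black rubber tyre, yellow hub, outer diameter 32 mm, 26 mm thick (high), rigid and cylindrical; origin at the centre of its underside, z up along its axle. The wheels differ only in diameter (32, 42, 52, 62 mm); each weighs under 0.1 kg.
- wheel_42: loose robot-car wheel lying flat on the table: black rubber tyre, yellow hub, outer diameter 42 mm, 26 mm thick (high), rigid and cylindrical; origin at the centre of its underside, z up along its axle. The wheels differ only in diameter (32, 42, 52, 62 mm); each weighs under 0.1 kg.
- wheel_52: loose robot-car wheel lying flat on the table: black rubber tyre, yellow hub, outer diameter 52 mm, 26 mm thick (high), rigid and cylindrical; origin at the centre of its underside, z up along its axle. The wheels differ only in diameter (32, 42, 52, 62 mm); each weighs under 0.1 kg.
- wheel_62: loose robot-car wheel lying flat on the table: black rubber tyre, yellow hub, outer diameter 62 mm, 26 mm thick (high), rigid and cylindrical; origin at the centre of its underside, z up along its axle. The wheels differ only in diameter (32, 42, 52, 62 mm); each weighs under 0.1 kg.
- pad_a: one of four identical fixed round blue pads, 80 mm in diameter, 3 mm thick, small white dot at its centre, in a straight row at 90 mm spacing along a grey board 470 x 110 x 6 mm that lies on the table (pad top 9 mm above the table). Origin at the centre of its underside, z up. The pads' names say nothing about their order in the row, which varies; tell them by their distance from the red end block.
- pad_b: one of four identical fixed round blue pads, 80 mm in diameter, 3 mm thick, small white dot at its centre, in a straight row at 90 mm spacing along a grey board 470 x 110 x 6 mm that lies on the table (pad top 9 mm above the table). Origin at the centre of its underside, z up. The pads' names say nothing about their order in the row, which varies; tell them by their distance from the red end block.
- pad_c: one of four identical fixed round blue pads, 80 mm in diameter, 3 mm thick, small white dot at its centre, in a straight row at 90 mm spacing along a grey board 470 x 110 x 6 mm that lies on the table (pad top 9 mm above the table). Origin at the centre of its underside, z up. The pads' names say nothing about their order in the row, which varies; tell them by their distance from the red end block.
- pad_d: one of four identical fixed round blue pads, 80 mm in diameter, 3 mm thick, small white dot at its centre, in a straight row at 90 mm spacing along a grey board 470 x 110 x 6 mm that lies on the table (pad top 9 mm above the table). Origin at the centre of its underside, z up. The pads' names say nothing about their order in the row, which varies; tell them by their distance from the red end block.
- red_end: fixed red block, 90 mm across the row, 22 mm along it, 16 mm high, on the board at one end of the row; it marks the small end. Origin at the centre of its underside (6 mm above the table), 77 mm from the centre of the nearest pad, then 167, 257 and 347 mm; its y axis lies along the row (either sense). A like white block stands at the other end. Which end is red varies.
- gear_motor: bystander: loose yellow geared motor with a round steel motor can, 70 x 22 x 19 mm, lying on the table in line with the wheels; origin at the underside near the middle of its length, x along its length, z up.
Not all that is in view belongs to the job. Leave any pink look-alike of the wheel_42 alone.

How it is judged:
By the outcome, as a careful person would: the job done as asked, in the order asked, and still so for the second after the job is handed in, with the robot touching nothing.
It also fails if it takes over 80 s, if anything falls off the work surface, if the arm or the gripper's body presses on something with over 40 N, if the wrist force passes 120 N, or if a joint passes its speed limit or range.

## Working session

There is one attempt and no reset: what is moved stays moved. The work goes in short steps, each a Python script; the robot and the scene stay as the last script left them, time stands still between calls to the robot, and variables do not carry over. Pictures are saved under pics/ and viewed, about 12 in all and at most 16, crops included, and the job is handed in when it is done.

```bash
mkdir -p pics; ls; python3 - <<'E'
from cell import bot
import cv2
for n in("top","scene"):
    cv2.imwrite(f"pics/{n}0.png",bot.camera(n)[:,:,::-1])
    c=bot.calibration(n);print(n,c["mtx"].tolist(),c["extrinsics"].round(4).tolist() if hasattr(c["extrinsics"],'round') else c["extrinsics"])
for t in("wheel_42","wheel_32","wheel_52","wheel_62","pad_a","red_end","gear_motor"):
    print(t,[(r["confidence"],[round(v,1) for v in r["bbox"]]) for r in bot.search_frame("top",t)])
print(bot.read_clock(),bot.read_tool_rot())
E
```

```text
pics
top [[417.42477572994324, 0.0, 316.3427288998037], [0.0, 417.42477572994324, 202.08662178363065], [0.0, 0.0, 1.0]] [[0.0029, -0.9996, 0.029, -0.0197], [-0.9883, -0.0073, -0.1523, 0.5287], [0.1524, -0.0282, -0.9879, 0.6766], [0.0, 0.0, 0.0, 1.0]]
scene [[410.3828307562024, 0.0, 319.4735126493699], [0.0, 410.3828307562024, 196.37204764795146], [0.0, 0.0, 1.0]] [[0.0822, 0.9965, 0.0157, -0.0434], [0.6474, -0.0414, -0.761, -0.2978], [-0.7577, 0.0727, -0.6486, 1.2201], [0.0, 0.0, 0.0, 1.0]]
wheel_42 [(0.89, [212.2, 226.0, 34.1, 37.4]), (0.87, [205.6, 295.4, 24.6, 25.3]), (0.79, [152.8, 228.6, 20.7, 20.6]), (0.58, [287.4, 236.0, 20.1, 25.8]), (0.56, [433.9, 239.5, 32.1, 27.3])]
wheel_32 [(0.89, [212.2, 226.0, 34.1, 37.4]), (0.87, [205.6, 295.4, 24.6, 25.3]), (0.79, [152.8, 228.6, 20.7, 20.6]), (0.58, [287.4, 236.0, 20.1, 25.8]), (0.56, [433.9, 239.5, 32.1, 27.3])]
wheel_52 [(0.89, [212.2, 226.0, 34.1, 37.4]), (0.87, [205.6, 295.4, 24.6, 25.3]), (0.79, [152.8, 228.6, 20.7, 20.6]), (0.58, [287.4, 236.0, 20.1, 25.8]), (0.56, [433.9, 239.5, 32.1, 27.3])]
wheel_62 [(0.89, [212.2, 226.0, 34.1, 37.4]), (0.87, [205.6, 295.4, 24.6, 25.3]), (0.79, [152.8, 228.6, 20.7, 20.6]), (0.58, [287.4, 236.0, 20.1, 25.8]), (0.56, [433.9, 239.5, 32.1, 27.3])]
pad_a [(0.88, [235.9, 141.0, 43.5, 40.3]), (0.8, [287.1, 141.3, 40.2, 44.4]), (0.77, [384.9, 131.6, 42.8, 48.1]), (0.65, [334.6, 136.5, 40.2, 43.6])]
red_end [(0.84, [206.7, 140.6, 13.3, 46.2])]
gear_motor [(0.81, [363.1, 232.4, 22.4, 37.6]), (0.54, [209.0, 226.8, 39.2, 36.0])]
0.45 [-0.57587263  0.57594603  0.41022449 -0.41033249]
```

View pics/top0.png

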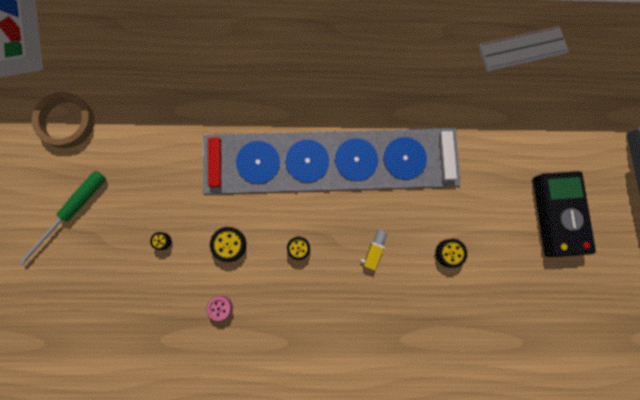

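View pics/scene0.png

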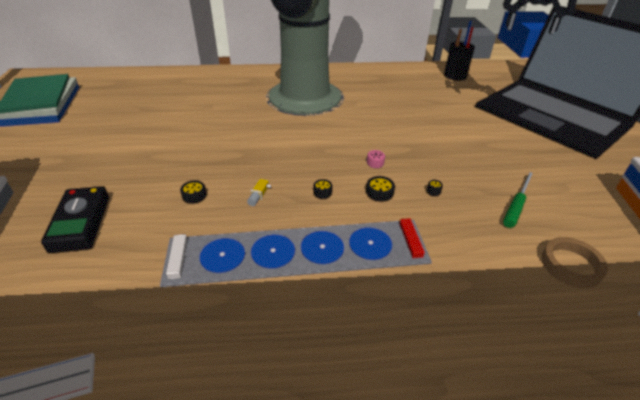

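The top view shows the red block at the left (214,162) and the white at the right (449,156), with pad dots at (258,162), (307,160), (357,160) and (405,158). By size, the wheels are 32 at (161,241), 42 at (298,248), 52 at (451,253) and 62 at (228,245). The pink look-alike is at (219,309) and the motor is at (374,250). The scene view shows the same layout. Next I'll get metric positions from both cameras.

```bash
cat > h.py <<'E'
from cell import bot
import cv2, numpy as np
from scipy.spatial.transform import Rotation as Rn
def ray(cam,u,v,z):
    c=bot.calibration(cam);K=np.array(c["mtx"]);E=np.array(c["extrinsics"])
    d=E[:3,:3].T@np.linalg.solve(K,[u,v,1]);o=-E[:3,:3].T@E[:3,3]
    return (o+d*(z-o[2])/d[2])[:2]
def blobs(cam,im,colour,z,amin=25):
    h=cv2.cvtColor(im,cv2.COLOR_RGB2HSV)
    lo,hi={"yellow":((24,180,90),(34,255,255)),"blue":((100,150,60),(125,255,255)),"red":((0,190,80),(6,255,255)),"dark":((0,0,0),(179,255,45))}[colour]
    m=cv2.inRange(h,lo,hi)
    m=cv2.morphologyEx(m,cv2.MORPH_CLOSE,np.ones((5,5),np.uint8))
    out=[]
    for c in cv2.findContours(m,cv2.RETR_EXTERNAL,cv2.CHAIN_APPROX_NONE)[0]:
        a=cv2.contourArea(c)
        if a<amin: continue
        M=cv2.moments(c);u,v=M["m10"]/a,M["m01"]/a
        p=ray(cam,u,v,z)
        if .2<p[0]<.75 and abs(p[1])<.5: out.append((round(u,1),round(v,1),a,*p.round(4)))
    return sorted(out,key=lambda o:-o[4])
E
python3 - <<'E'
from h import *
for cam in("top","scene"):
    im=cv2.imread(f"pics/{cam}0.png")[:,:,::-1].copy()
    for col,z in(("yellow",.026),("blue",.009),("red",.022)):
        print(cam,col)
        for b in blobs(cam,im,col,z): print("  ",*b)
E
```

```text
top yellow
   158.3 240.9 102.0 0.4618 0.253
   226.8 244.0 498.5 0.4571 0.1362
   298.0 247.8 204.5 0.4511 0.014
   372.7 257.4 213.5 0.4352 -0.115
   452.5 253.0 308.5 0.4433 -0.2545
top blue
   257.4 161.9 1346.0 0.6066 0.0893
   306.9 160.6 1336.5 0.6101 -0.0005
   356.1 159.2 1318.0 0.6136 -0.0904
   404.7 157.9 1311.0 0.617 -0.1801
top red
   214.0 162.0 477.5 0.6025 0.1647
scene yellow
   435.2 183.6 33.5 0.4649 0.2508
   380.4 184.3 188.0 0.4599 0.1341
   322.5 184.6 77.5 0.453 0.0121
   261.1 184.9 89.0 0.4463 -0.1158
   192.2 187.5 131.5 0.4459 -0.2571
scene blue
   370.2 243.2 975.0 0.6097 0.0873
   321.9 247.1 1016.5 0.6134 -0.0028
   272.5 251.0 1064.0 0.6169 -0.0925
   221.8 255.1 1103.0 0.6204 -0.1823
scene red
   411.5 237.7 395.5 0.6133 0.1621
```

```bash
cat >> h.py <<'E'
def silh(cam,im,u,v,r=22):
    "wheel centre from whole silhouette (tyre+hub), projected at mid height"
    u0,v0=int(u)-r,int(v)-r
    g=im[v0:v0+2*r,u0:u0+2*r]; h=cv2.cvtColor(g,cv2.COLOR_RGB2HSV)
    m=((g.max(2)<55)|((h[...,0]>22)&(h[...,0]<35)&(h[...,1]>195))).astype(np.uint8)
    m=cv2.morphologyEx(m,cv2.MORPH_CLOSE,np.ones((3,3),np.uint8))
    n,_,st,ce=cv2.connectedComponentsWithStats(m)
    i=1+np.argmax(st[1:,4]); c=ce[i]+[u0,v0]
    return c.round(1),st[i,2:].tolist(),ray(cam,*c,.013).round(4),m*(_==i)
E
python3 - <<'E'
from h import *
rows=[]
for cam,L in(("top",[(160,241),(298,248),(451,253),(228,245)]),("scene",[(434,187),(323,188),(194,191),(380,188)])):
    im=cv2.imread(f"pics/{cam}0.png")[:,:,::-1].copy(); r=[]
    for u,v in L:
        c,b,p,m=silh(cam,im,u,v); print(cam,c,b,p)
        g=im[v-22:v+22,u-22:u+22,::-1]; r.append(np.vstack([g*2 if g.max()<128 else g,cv2.merge([m*255]*3)]))
    rows.append(np.hstack(r))
cv2.imwrite("pics/crop.png",cv2.resize(np.vstack(rows),None,fx=3,fy=3,interpolation=0))
# IK feasibility
psi=np.arctan2(.617-.6066,-.1801-.0893)+np.pi/2
for s in(psi,psi+np.pi):
    c,n=np.cos(s),np.sin(s); q=np.roll(Rn.from_matrix(np.array([[c,0,-n],[n,0,c],[0,-1,0]])).as_quat(),1)
    for p in([.463,.25,.004],[.445,-.256,.1],[.618,.088,.01],[.619,-.181,.1]): 
        j=bot.solve_ik(p,q); print(round(s,3),p,None if j is None else np.round(j,2))
E
```

```text
top [160.9 241.1] [20, 17, 270] [0.4623 0.2528]
top [298.1 248.4] [22, 23, 401] [0.4507 0.014 ]
top [450.7 253.3] [31, 29, 701] [ 0.4432 -0.2559]
top [227.7 244.6] [36, 35, 968] [0.4567 0.1369]
scene [433.8 188. ] [14, 15, 166] [0.4637 0.2509]
scene [322.2 189.1] [18, 17, 256] [0.4523 0.012 ]
scene [193.2 192.2] [25, 21, 412] [ 0.4453 -0.2575]
scene [379.6 188.7] [28, 23, 530] [0.4588 0.134 ]
4.674 [0.463, 0.25, 0.004] [ 0.35  0.55 -0.52  0.5   0.   -2.75]
4.674 [0.445, -0.256, 0.1] [-0.67  0.39 -0.47  0.71  0.    2.51]
4.674 [0.618, 0.088, 0.01] [ 0.02  0.68 -0.24  0.66  0.   -3.08]
4.674 [0.619, -0.181, 0.1] [-0.4   0.6  -0.1   0.87  0.    2.78]
7.815 [0.463, 0.25, 0.004] [ 0.35  0.55 -0.52  0.5   0.    0.39]
7.815 [0.445, -0.256, 0.1] [-0.67  0.39 -0.47  0.71  0.   -0.63]
7.815 [0.618, 0.088, 0.01] [ 0.02  0.68 -0.24  0.66  0.    0.06]
7.815 [0.619, -0.181, 0.1] [-0.4   0.6  -0.1   0.87  0.   -0.36]
```

View pics/crop.png

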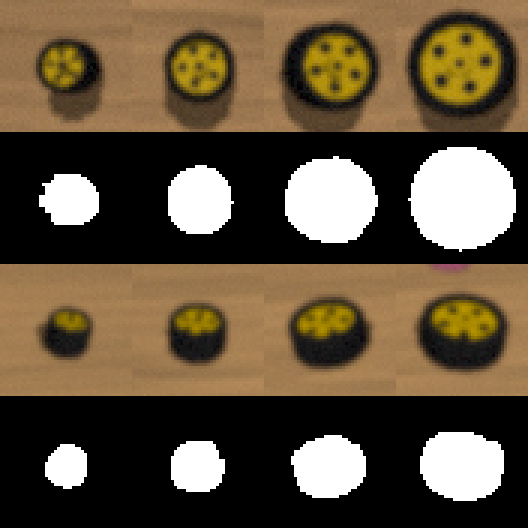

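```bash
cat >> h.py <<'E'
W={32:(.4632,.2517),42:(.4517,.0130),52:(.4444,-.2564),62:(.4578,.1353)}
P={32:(.6082,.0883),42:(.6118,-.0017),52:(.6153,-.0915),62:(.6187,-.1812)}
BACK={32:.0007,42:.0018,52:.0035,62:.0056}   # tips stand back by this at that opening
s=np.pi+.0386; _c,_n=np.cos(s),np.sin(s)
Q=np.roll(Rn.from_matrix(np.array([[_c,0,-_n],[_n,0,_c],[0,-1,0]])).as_quat(),1)
def job(d,w=None,p=None):
    w=w or W[d]; p=p or P[d]; z=.005-BACK[d]
    bot.set_gripper(1.0)
    bot.move_pose([*w,.08],Q)
    print("hit down",bot.move_linear([*w,z],until_force=8))
    bot.set_gripper(0.0,grasp_force=30); print(d,"grip mm",round(bot.read_gripper_width()*85,1))
    bot.move_linear([*w,.08],.2)
    print("held mm",round(bot.read_gripper_width()*85,1))
    bot.move_pose([*p,.08],Q)
    bot.move_linear([*p,z+.03],.2)
    print("hit place",bot.move_linear([*p,z+.0095],.05,until_force=8), bot.read_position().round(4) if hasattr(bot.read_position(),'round') else bot.read_position())
    bot.set_gripper(min(1,(d+16)/85))
    bot.move_linear([*p,.08],.2)
    print("t",bot.read_clock())
E
python3 - <<'E'
from h import *
job(32)
bot.move_pose([*W[42],.08],Q)
for n in("top","scene"):
    im=bot.camera(n); cv2.imwrite(f"pics/{n}1.png",im[:,:,::-1])
    for b in blobs(n,im,"yellow",.035): print(n,*b)
E
```

```text
hit down False
32 grip mm 30.7
held mm 30.5
hit place True [0.6083 0.0884 0.0141]
t 7.175
top 452.8 252.9 306.5 0.4431 -0.2518
scene 380.6 184.2 198.0 0.4706 0.1313
scene 372.0 233.2 59.0 0.6096 0.0881
scene 322.6 185.0 67.0 0.4657 0.0111
scene 261.0 185.1 89.0 0.4581 -0.1152
scene 192.2 187.4 131.0 0.4568 -0.2539
```

View pics/scene1.png

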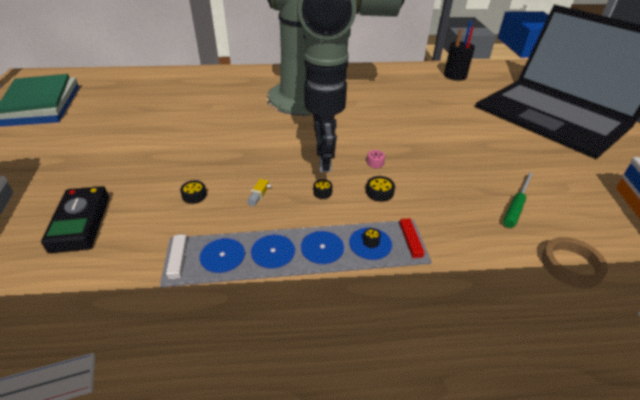

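The 32 wheel lies flat and centred on the pad by the red block, at about (372,237): the hub reads (0.6096, 0.0881) and the pad in the same camera (0.6097, 0.0873). Only 7 s have gone, so I'll carry on with the others.

```bash
python3 - <<'E'
from h import *
for d in(42,52,62): job(d)
bot.move_pose([.30,.40,.25],Q) if bot.solve_ik([.30,.40,.25],Q) is not None else bot.move_pose([.35,.3,.2],Q)
for n in("top","scene"):
    im=bot.camera(n); cv2.imwrite(f"pics/{n}2.png",im[:,:,::-1])
    for b in blobs(n,im,"yellow",.035): print(n,*b)
E
```

```text
hit down False
42 grip mm 41.0
held mm 40.8
hit place True [ 0.612  -0.0017  0.0131]
t 12.7
hit down False
52 grip mm 50.7
held mm 50.3
hit place True [ 0.6154 -0.0917  0.0116]
t 18.4667
hit down False
62 grip mm 60.8
held mm 60.8
hit place True [ 0.619  -0.1813  0.0089]
t 24.4333
top 255.0 158.1 86.0 0.6069 0.0907
top 306.9 156.6 165.5 0.6106 -0.0003
top 358.0 155.0 293.0 0.6144 -0.0906
top 372.7 257.5 212.0 0.4349 -0.1136
top 407.7 153.7 420.0 0.6177 -0.1791
scene 372.1 233.4 65.0 0.6101 0.0882
scene 322.1 237.0 124.0 0.6131 -0.0028
scene 271.6 240.9 226.0 0.6166 -0.0926
scene 261.0 185.1 90.5 0.458 -0.1151
scene 220.2 245.3 353.5 0.621 -0.1815
```

View pics/top2.png

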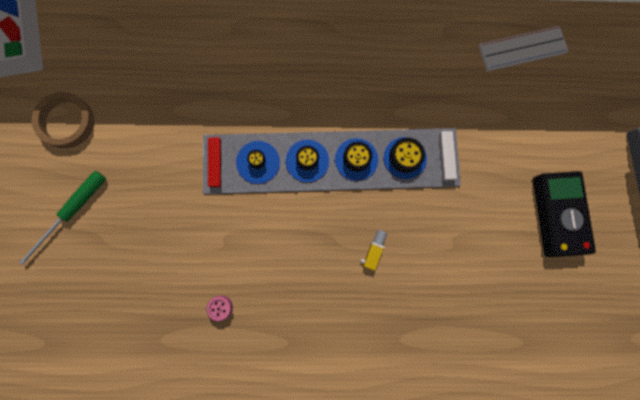

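View pics/scene2.png

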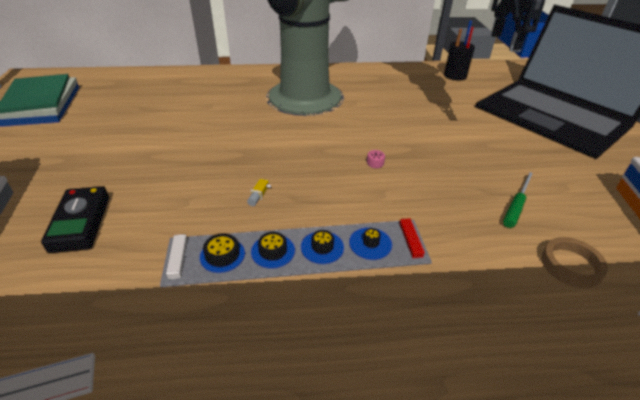

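Both views show the wheels lying flat in order 32, 42, 52, 62 from red to white, each within about 1.5 mm of its pad centre. The motor is still at (373,257) and the pink wheel at (219,309), neither of them moved. The arm is clear of everything.

```bash
python3 -c "
from cell import bot
print(bot.read_clock());bot.close_job()"
```

```text
26.9667
the job is handed in; nothing more can be done
```

The four wheels are on the pads in order 32, 42, 52 and 62 mm from the red end to the white end. I handed the job in at 27 s on the robot's clock, with the arm clear of everything.

- **Centring:** in the last pictures from both cameras, each wheel lies flat and within about 1.5 mm of its pad's centre.
- **Bystanders:** the gear motor and the pink look-alike still read at their starting pixels.
- **Grip widths:** the gripper read 30.7, 41.0, 50.7 and 60.8 mm, about 1 mm under each wheel's diameter, which confirms the sizes.
- **Disagreement:** the two cameras differ by a steady 2–3 mm, so I averaged their positions. The wheel centring was judged against the pads within each camera.

No check failed.

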